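# Stow returned engine-room spares in their own trays

### The job

Four spares have come back from a job and lie mixed on the shelf: stow each in the tray fitted out for it - the bronze gland flange down on the tray floor with the pin up its bore, the green stud with its nuts down in the two notched chocks, the copper float ball in the steel ring, and the white porcelain switch base standing flat on its foot on the rubber between the battens. Set each one down rather than dropping it, and leave the blue grease tin where it stands.

Things in the scene. Friction and masses are not known exactly. Their poses are not given: they have to be found in the camera images.
- gland_mid (a point): Loose cast bronze pump gland, 0.5 kg: two-bolt flange 88 mm (its x) by 56 mm, 12 mm thick, at the bottom; a round sleeve 44 mm outside diameter stands up from it to 44 mm above the underside; a 30 mm bore goes right through. Stands flange down at any yaw. Point: on the bore's axis, 22 mm above the underside; z up.
- stud_mid (a point): Loose green cylinder head stud, 0.35 kg: bar 120 mm long along its x, green middle 18 mm diameter and 65 mm long, a dark hexagon nut (27 mm across flats, 15 mm thick) near each end, nut centres 40 mm either side of the middle, bare thread beyond. Lies on flats of the nuts. Point: its middle, on its axis, 13.5 mm above what it lies on.
- ball_mid (a point): Loose hollow copper float ball, 54 mm diameter, 0.12 kg, with a seam round its middle. It stands on a small brass boss (20 mm diameter, projecting 4 mm below the ball). Point: the ball's centre, 31 mm above what it stands on.
- switch_mid (a point): Loose white porcelain switch base, 0.14 kg: round foot 58 mm diameter, 14 mm thick, with a raised block on it 36 mm (its x) by 26 mm (its y), top 36 mm above the underside; two brass terminals 6 mm high on the foot beyond the x ends of the block. Stands foot down at any yaw. Point: on its axis, 18 mm above the underside.
- tray_gland_seat (a point): Gland's tray, with one bare upright steel pin at its centre, 12 mm diameter, 32 mm high over the tray floor. All four trays are low open galvanised trays fixed to the shelf, outside 112 mm (x) by 148 mm (y), walls 3 mm thick and 18 mm high over the shelf, floor 3 mm thick. Point: centre of the tray floor's upper face, on the pin's axis.
- tray_stud_seat (a point): Stud's tray, same size: two wooden chocks 40 mm either side of the centre along y, each 34 mm long (y), 64 mm wide (x), 20 mm high over the tray floor, with a notch 46 mm wide (x), open at the top and y ends, bottom 6 mm over the tray floor. The stud lies along y, a nut in each notch; 46 mm between chocks is free. Point: centre of the tray floor's upper face.
- tray_ball_seat (a point): Float ball's tray, same size, with one upright dark steel ring at its centre, 54 mm outside and 44 mm inside diameter, 20 mm high over the tray floor. The ball sits on the ring's inner edge with its boss hanging inside, its centre then about 36 mm over the tray floor. Point: centre of the tray floor's upper face, on the ring's axis.
- tray_switch_seat (a point): Switch base's tray, same size, with a square black rubber pad (78 mm, 3 mm thick) at its centre framed by four pale wooden battens, 10 mm high over the tray floor, that leave 78 by 78 mm free. The switch base stands on the rubber at any yaw. Point: centre of the tray floor's upper face, under the rubber, 3 mm above the shelf.
- tin_mid (a point): Centre of the blue grease tin with a bare steel rim, 62 mm diameter, 41 mm high, standing among the spares; not to be moved.
Mind the look-alikes: they are no part of the job. Of the things that look like the part that bears stud_mid, the smaller one is meant.

How it is judged:
At the end, for the whole second after the job is handed in: Gland flat over its pin (13 mm of tray centre, 5 mm of seated height); stud in both chocks (15 mm, 5 mm, 0.25 rad of the long side); ball in its ring (8 mm, 5 mm); switch base flat on the rubber between battens (16 mm, 4 mm); gland and switch tilt under 0.12 rad; all at rest (horizontal distance between gland_mid and tray_gland_seat below 0.013 m and z of gland_mid in the frame of tray_gland_seat below 0.027 m and angle between each of gland_mid, switch_mid's own z axis and vertical below 0.12 rad and horizontal distance between stud_mid and tray_stud_seat below 0.015 m and z of stud_mid in the frame of tray_stud_seat below 0.0245 m and angle between the x axis of stud_mid and the y axis of tray_stud_seat, either way round below 0.25 rad and horizontal distance between ball_mid and tray_ball_seat below 0.008 m and z of ball_mid in the frame of tray_ball_seat below 0.041 m and horizontal distance between switch_mid and tray_switch_seat below 0.016 m and z of switch_mid in the frame of tray_switch_seat below 0.025 m and linear speed of each of gland, stud, ball, switch below 0.02 m/s); the robot touches nothing.
It fails at once if the grease tin is moved by more than 15 mm or tipped (distance of tin_mid from where it was at the start of the episode above 0.015 m or angle between tin_mid's own z axis and vertical above 0.3 rad).
It fails at once if the gland is dropped (falls freely by more than about 25 mm) (linear speed of gland above 0.7 m/s and contact force between the fingers and gland below 0.05 N).
It fails at once if the stud is dropped (falls freely by more than about 25 mm) (linear speed of stud above 0.7 m/s and contact force between the fingers and stud below 0.05 N).
It fails at once if the float ball is dropped (falls freely by more than about 25 mm) (linear speed of ball above 0.7 m/s and contact force between the fingers and ball below 0.05 N).
It fails at once if the switch base is dropped (falls freely by more than about 25 mm) (linear speed of switch above 0.7 m/s and contact force between the fingers and switch below 0.05 N).
It also fails if it takes over 96 s, if anything falls off the work surface, if the arm or the gripper's body presses on something with over 40 N, if the wrist force passes 120 N, or if a joint passes its speed limit or range.

### The arm

A 7-joint arm with a two-finger parallel gripper is mounted at the origin on the work surface. World frame = base frame: x ahead of the robot, y to its left, z up, the work surface at z = 0. Lengths are in m, angles in rad, forces in N, time in s.
With the tool pointing down it reaches from about 0.425 to 0.925 m from the base axis. Payload 6.8 kg.
Tool frame: the origin (TCP) lies between the finger pads; the fingertips stand 14 mm ahead of it and the grasp point (between the pads) lies 5 mm behind it; z points along the fingers, y is the line along which they close (so a half turn about z gives the same grasp; the last joint's range is limited). The gripper opens to 85 mm and grips with 20 to 120 N. Pads are 22 mm wide; open, the fingers measure 114 mm over their backs; the gripper's body (76 mm by 85 mm) begins 54 mm behind the grasp point. The pads swing forward as they close: fully open they stand 13 mm farther back than shut.
Start: joints at [-1.445, 0.477, 0.022, 1.555, -0.011, 1.109, -0.083], TCP at [0.156, 0.657, 0.245] pointing down, gripper open.
Joint ranges: [-2.96, 2.96], [-0.34, 2.1], [-1.41, 1.46], [0.24, 2.44], [-1.37, 4.51], [0.17, 1.92], [-2.96, 2.96]. Speed limits (rad/s): [2.39, 2.39, 3.14, 3.14, 3.14, 3.14, 3.14].

### API

Orientations are given as a unit quaternion [x, y, z, w].
In Python, from plant import monitor, vision, job_done gives the robot as it stands.
- The arm moves only by the tool apply_moves, never from a script. Its arguments are lists of equal length, an entry for each row: "dp": the shift along the tool's x, y, z in m, a list of three; "roll": the turn about the tool's z in rad. A call has 1 to 20 rows; each row shifts and turns the commanded pose from where the row before left it, along the tool's axes as they then stand; what a row does not reach is not made up. A row lasts 1/12 s, in which the tool goes at most 41.7 mm and 7.16 degrees, less where a joint would pass 70% of its speed; a pose out of reach is approached as far as the arm can. A call with a gripper value outside its range is refused whole. "hand" is the opening, from -1 (shut) to 1 (fully open), set as the call begins (left out, the last holds). The fingers move at their own pace and stop on an object; "grip_force" is the grip in N (left out, the last holds). Time passes only in rows, so rows that do not move let the fingers close. It gives the time, the measured TCP pose, the force, the opening and the grip force at its end, in the units of the state.
- monitor.sense(): the state, without advancing time (a new reading comes with each control period).
- vision.read_camera(name): name is "side" or "top"; returns (picture, depth): 480x640x3 uint8, red, green, blue; 480x640 float32, m along the optical axis (not along the pixel's ray), 0 where there is no reading.
- vision.camera_params(name): a dict with "K" (3x3 intrinsics, pixels), "rvec" (rotation vector, rad) and "tvec" (3), from world to camera coordinates, as OpenCV has them. Camera axes: x right, y down, z forward; pixel columns grow to the right and rows downward; lengths in m; the calibration is good to about 2 mm. A picture is of the moment at which its call begins. camera_params takes no time and is no camera call.
- job_done(): hands the job in; it is judged then, once.
Trained networks look in the newest picture that a camera, given by its name, has taken for a name from the list of things; names that differ only in an ending like _2 or _b are one class to them, and where a whole thing is asked for, a point or a joint stands for the part that bears it (a point fixed in the world has none). Each returns a list of dicts, best first, with "conf" (0 to 1); they miss things now and then, are a little off and sometimes report something else, mostly with a low value. They report only what shows in the picture. A call takes as long as a camera call. They do not tell look-alikes from the thing itself.
- vision.look_for(camera, target): "point" ([row, column] as shares, 0 to 1, of the picture: columns of its width, rows of its height, amid what is visible of it).
- vision.cut_out(camera, target): "region" (480x640 bool, what is visible of it) and "point" ([row, column] as shares, 0 to 1, of the picture: columns of its width, rows of its height, amid what is visible of it).
The state is a dict: "time_s": time; "joint_positions": joint angles; "joint_velocities": joint speeds; "effort": joint torques, N m; "tcp_pos": TCP position; "orientation": TCP orientation; "ft_force": force on the tool from outside, world axes, zero at the start; "ft_torque": the same for the moment, N m; "width": finger opening in m; "grip_force": force on a finger pad.
Only numpy, scipy, OpenCV 4.12 (cv2) and the standard library are available. Lean on these libraries where they do the work, as an engineer would, in place of code of your own. Each camera call takes 0.05 s, during which the arm holds its last target. There are 200 camera calls.

## Working session

There is one attempt and no reset: what is moved stays moved. The work goes in short steps, Python scripts to look and compute and a tool call to move; the robot and the scene stay as the last step left them, time stands still between calls to the robot, and variables do not carry over. Pictures are saved under pics/ and viewed, at most 14 in all, crops included, and the job is handed in when it is done.

Besides the shell and the picture viewer there is one more tool, called as a command line: name --pt "numbers of a row" for each row, then --argument value for the rest. apply_moves: Moves the arm, as the interface text tells. Its arguments: {"type":"object","properties":{"dp":{"type":"array"},"roll":{"type":"array"},"hand":{"type":"number"},"grip_force":{"type":"number"}},"required":["dp","roll"]}

```bash
mkdir -p pics; ls; cat > h.py <<'E'
import numpy as np, cv2
from plant import monitor, vision, job_done
def cam(n):
    p=vision.camera_params(n); R=cv2.Rodrigues(np.array(p["rvec"],float))[0]
    return np.array(p["K"],float).reshape(3,3),R,np.array(p["tvec"],float).ravel()
def cloud(n,depth):
    K,R,t=cam(n); v,u=np.mgrid[0:480,0:640]
    P=np.stack([(u-K[0,2])/K[0,0]*depth,(v-K[1,2])/K[1,1]*depth,depth],-1)
    return (P-t)@R
def save(n,img): cv2.imwrite("pics/"+n+".png",cv2.cvtColor(img,cv2.COLOR_RGB2BGR))
E
python3 - <<'E'
from h import *
for n in("top","side"):
    im,d=vision.read_camera(n); save(n+"0",im); np.save(n+"0.npy",d)
    K,R,t=cam(n); print(n,K[0,0],-R.T@t,R[2])
    X=cloud(n,d)
    for k in ["gland_mid","stud_mid","ball_mid","switch_mid","tray_gland_seat","tray_stud_seat","tray_ball_seat","tray_switch_seat","tin_mid"]:
        for r in vision.look_for(n,k)[:3]:
            a,b=r["point"]; v,u=int(a*480),int(b*640)
            print(k,round(r["conf"],2),(v,u),X[v,u].round(3))
s=monitor.sense(); print(s["tcp_pos"],s["orientation"],s["time_s"],s["width"])
E
```

```text
pics
top 519.5579186491148 [ 0.38947365 -0.00494187  1.05961444] [ 0.06840669  0.02207379 -0.99741329]
gland_mid 0.56 (230, 193) [0.475 0.281 0.001]
stud_mid 0.78 (246, 394) [ 0.452 -0.129  0.023]
stud_mid 0.56 (315, 227) [0.306 0.198 0.029]
ball_mid 0.7 (243, 469) [ 0.459 -0.269  0.055]
switch_mid 0.67 (251, 325) [0.437 0.008 0.04 ]
tray_gland_seat 0.93 (168, 203) [0.598 0.257 0.032]
tray_stud_seat 0.94 (168, 465) [ 0.616 -0.274  0.004]
tray_ball_seat 0.89 (168, 378) [ 0.613 -0.096  0.001]
tray_switch_seat 0.78 (147, 285) [0.651 0.096 0.007]
tin_mid 0.8 (237, 259) [0.461 0.138 0.04 ]
side 500.6458756595807 [ 0.29296792 -0.63741753  0.70950849] [ 0.20295445  0.67784959 -0.70663245]
gland_mid 0.97 (166, 271) [0.464 0.258 0.043]
gland_mid 0.32 (375, 356) [ 0.462 -0.29   0.054]
stud_mid 0.81 (208, 203) [0.299 0.178 0.028]
stud_mid 0.66 (308, 315) [ 0.447 -0.131  0.021]
stud_mid 0.66 (210, 283) [0.454 0.112 0.038]
ball_mid 0.77 (374, 354) [ 0.459 -0.288  0.054]
switch_mid 0.57 (255, 289) [ 0.434 -0.011  0.036]
tray_gland_seat 0.66 (167, 328) [0.598 0.26  0.01 ]
tray_stud_seat 0.57 (357, 441) [ 0.618 -0.273  0.003]
tray_ball_seat 0.91 (279, 396) [ 0.615 -0.097  0.002]
tray_ball_seat 0.73 (373, 354) [ 0.46  -0.287  0.055]
tray_ball_seat 0.69 (257, 291) [ 0.438 -0.007  0.026]
tray_switch_seat 0.94 (213, 379) [0.652 0.078 0.008]
tray_switch_seat 0.15 (167, 329) [0.6   0.257 0.012]
tin_mid 0.86 (209, 284) [0.456 0.112 0.041]
[0.15637585 0.65662297 0.24528949] [ 1.16647135e-01  9.93173422e-01 -2.24281694e-05 -6.63810226e-06] 1.0 0.08513271276591534
```

View pics/top0.png

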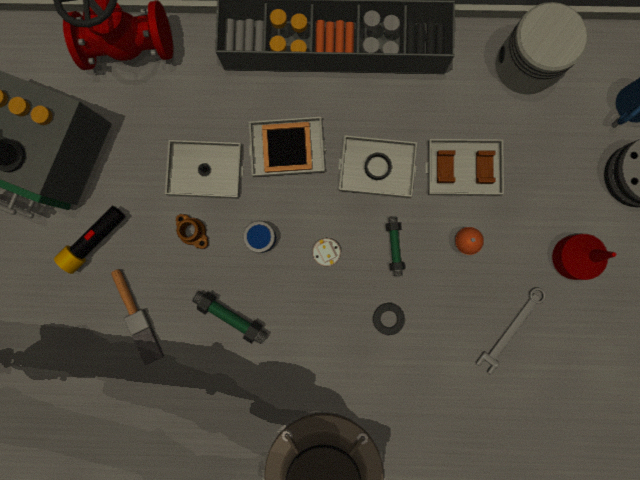

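View pics/side0.png

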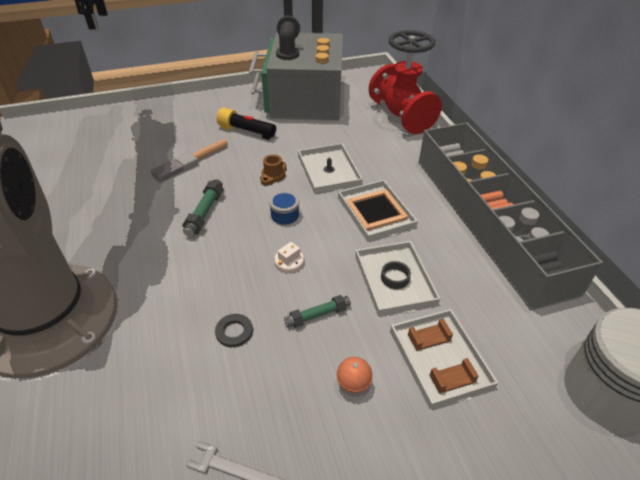

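The top view (image up = +x, right = −y) shows the gland at (231,191), tin (237,260), switch base (251,326), small stud (246,394) and ball (241,469). The trays are in a row at row ~165. The larger stud at (315,230) is the decoy. Next I'll measure each from the depth clouds.

```bash
cat > m.py <<'E'
from h import *
T=cloud("top",np.load("top0.npy")).reshape(-1,3); S=cloud("side",np.load("side0.npy")).reshape(-1,3)
def crop(C,c,r,lo,hi): 
    return C[(np.hypot(C[:,0]-c[0],C[:,1]-c[1])<r)&(C[:,2]>lo)&(C[:,2]<hi)]
def rect(P):
    (cx,cy),(w,h),a=cv2.minAreaRect((P[:,:2]*1000).astype(np.float32)); 
    if w<h: w,h,a=h,w,a+90
    return "c",round(cx),round(cy),"size",round(w),round(h),"longdir deg from x",round(a,1),"n",len(P)
from scipy.optimize import least_squares
for nm,C in (("top",T),("side",S)):
    print(nm,"shelf z",np.median(crop(C,(.5,-.2),.04,-.02,.02)[:,2]))
    P=crop(C,(.468,.272),.06,.034,.055);print("gland sleeve",rect(P),np.median(P[:,2]))
    P=crop(C,(.468,.272),.06,.007,.055);print("gland flange",rect(P))
    P=crop(C,(.436,.002),.045,.027,.05);print("switch block",rect(P),np.median(P[:,2]))
    P=crop(C,(.436,.002),.045,.006,.05);print("switch all",rect(P))
    P=crop(C,(.45,-.13),.08,.006,.04);print("stud",rect(P),P[:,2].max())
    P=crop(C,(.459,-.275),.05,.012,.08);f=least_squares(lambda q:np.linalg.norm(P-q,axis=1)-.027,[.459,-.275,.03],loss="soft_l1",f_scale=.002);print("ball",f.x.round(4))
    P=crop(C,(.46,.13),.05,.034,.05);print("tin",rect(P))
    P=crop(C,(.598,.257),.03,.02,.05);print("pin",rect(P),P[:,2].max() if len(P) else 0)
    for n,c in (("g",(.6,.257)),("sw",(.65,.09)),("b",(.615,-.096)),("st",(.617,-.273))):
        P=crop(C,c,.1,.012,.022); q=P[:,:2]-np.array(c);print("tray",n,rect(P))
    P=crop(C,(.615,-.096),.038,.016,.03);print("ring",rect(P),np.median(P[:,2]))
    P=crop(C,(.617,-.273),.062,.0205,.03);print("chocks",rect(P),np.median(P[:,2]))
    P=crop(C,(.65,.09),.06,.010,.0165);print("battens",rect(P))
E
python3 m.py
```

```text
top shelf z -0.0002629061617193664
gland sleeve ('c', 472, 280, 'size', 42, 42, 'longdir deg from x', 92.2, 'n', 237) 0.04340776602791165
gland flange ('c', 472, 280, 'size', 80, 54, 'longdir deg from x', 17.6, 'n', 689)
switch block ('c', 438, 5, 'size', 36, 26, 'longdir deg from x', 28.1, 'n', 241) 0.035885460494957104
switch all ('c', 435, 5, 'size', 61, 55, 'longdir deg from x', 1.1, 'n', 632)
stud ('c', 444, -103, 'size', 135, 101, 'longdir deg from x', 12.4, 'n', 637) 0.030696670774957927
ball [ 0.4662 -0.2765  0.0307]
tin ('c', 463, 139, 'size', 61, 60, 'longdir deg from x', 46.6, 'n', 772)
pin ('c', 601, 262, 'size', 12, 10, 'longdir deg from x', 47.1, 'n', 35) 0.03835215043025249
tray g ('c', 601, 247, 'size', 178, 113, 'longdir deg from x', 89.0, 'n', 547)
tray sw ('c', 650, 104, 'size', 172, 114, 'longdir deg from x', 95.0, 'n', 1060)
tray b ('c', 615, -95, 'size', 148, 114, 'longdir deg from x', 85.8, 'n', 588)
tray st ('c', 617, -273, 'size', 150, 113, 'longdir deg from x', 91.0, 'n', 783)
ring ('c', 614, -94, 'size', 53, 52, 'longdir deg from x', 154.5, 'n', 215) 0.0221
[... 786 characters left out ...]
.4, 'n', 509)
pin ('c', 600, 257, 'size', 10, 9, 'longdir deg from x', 74.2, 'n', 31) 0.036730082868120066
tray g ('c', 601, 247, 'size', 179, 114, 'longdir deg from x', 89.0, 'n', 430)
tray sw ('c', 650, 102, 'size', 175, 114, 'longdir deg from x', 95.3, 'n', 801)
tray b ('c', 614, -95, 'size', 153, 114, 'longdir deg from x', 85.5, 'n', 926)
tray st ('c', 617, -273, 'size', 150, 114, 'longdir deg from x', 91.0, 'n', 1374)
ring ('c', 613, -97, 'size', 53, 51, 'longdir deg from x', 65.3, 'n', 264) 0.021151789397138195
chocks ('c', 627, -273, 'size', 114, 86, 'longdir deg from x', 90.7, 'n', 400) 0.022311627151326948
battens ('c', 651, 91, 'size', 113, 101, 'longdir deg from x', 6.2, 'n', 547)
```

```bash
python3 - <<'E'
from m import *
print("-----")
for C in (T,S):
    for n,c,r in (("g",(.601,.259),.094),("sw",(.65,.092),.094)):
        P=crop(C,c,r,.012,.022); P=P[abs(P[:,1]-c[1])<.082]; 
        if n=="sw":P=P[(P[:,1]<.172)&(P[:,2]>.0145)]
        print(n,rect(P),P[:,1].min(),P[:,1].max())
    P=crop(C,(.452,-.133),.068,.008,.04);P=P[abs(P[:,1]+.133)<.035];print("stud",rect(P))
    P=crop(C,(.472,.279),.05,.008,.016);q=P[:,:2]-P[:,:2].mean(0);w,V=np.linalg.eigh(q.T@q);print("gl ang",np.degrees(np.arctan2(V[1,1],V[0,1])))
    far=P[np.hypot(P[:,0]-.472,P[:,1]-.2795)>.036];print(np.degrees(np.arctan2(far[:,1]-.2795,far[:,0]-.472)).round()[::6])
E
```

```text
top shelf z -0.0002629061617193664
gland sleeve ('c', 472, 280, 'size', 42, 42, 'longdir deg from x', 92.2, 'n', 237) 0.04340776602791165
gland flange ('c', 472, 280, 'size', 80, 54, 'longdir deg from x', 17.6, 'n', 689)
switch block ('c', 438, 5, 'size', 36, 26, 'longdir deg from x', 28.1, 'n', 241) 0.035885460494957104
switch all ('c', 435, 5, 'size', 61, 55, 'longdir deg from x', 1.1, 'n', 632)
stud ('c', 444, -103, 'size', 135, 101, 'longdir deg from x', 12.4, 'n', 637) 0.030696670774957927
ball [ 0.4662 -0.2765  0.0307]
tin ('c', 463, 139, 'size', 61, 60, 'longdir deg from x', 46.6, 'n', 772)
pin ('c', 601, 262, 'size', 12, 10, 'longdir deg from x', 47.1, 'n', 35) 0.03835215043025249
tray g ('c', 601, 247, 'size', 178, 113, 'longdir deg from x', 89.0, 'n', 547)
tray sw ('c', 650, 104, 'size', 172, 114, 'longdir deg from x', 95.0, 'n', 1060)
tray b ('c', 615, -95, 'size', 148, 114, 'longdir deg from x', 85.8, 'n', 588)
tray st ('c', 617, -273, 'size', 150, 113, 'longdir deg from x', 91.0, 'n', 783)
ring ('c', 614, -94, 'size', 53, 52, 'longdir deg from x', 154.5, 'n', 215) 0.0221
[... 1560 characters left out ...]
, 506) 0.18665938791139275 0.3366842740904245
sw ('c', 651, 92, 'size', 148, 113, 'longdir deg from x', 95.1, 'n', 553) 0.014272115374436097 0.17072220114583292
stud ('c', 453, -133, 'size', 119, 31, 'longdir deg from x', 6.2, 'n', 632)
gl ang -140.5784690452762
[  39.   43.   29.   36.   40.   53.   60. -126. -133. -133. -149. -150.]
g ('c', 601, 259, 'size', 153, 114, 'longdir deg from x', 88.4, 'n', 399) 0.18188803574664508 0.33722653133446556
sw ('c', 651, 91, 'size', 153, 114, 'longdir deg from x', 95.3, 'n', 377) 0.011247423923213073 0.17012013505669968
stud ('c', 452, -136, 'size', 120, 27, 'longdir deg from x', 6.9, 'n', 826)
gl ang -154.84812385595123
[  45.   27. -140. -135. -132.]
```

apply_moves --pt "0 0 0" --pt "0 0 0" --pt "0 0 0" --roll '[-0.1, -0.1, -0.034]' --hand 1 --grip_force 40

```text
time_s: 1.25
tcp_pos: [0.1564, 0.6566, 0.2453]
orientation: [-0.003, 1.0, 0.0, -0.0]
ft_force: [0.4, -0.8, -0.4]
width: 0.0854
grip_force: 0.0
```

apply_moves --pt "-0.0226 -0.0269 0" --pt "-0.0226 -0.0269 0" --pt "-0.0226 -0.0269 0" --pt "-0.0226 -0.0269 0" --pt "-0.0226 -0.0269 0" --pt "-0.0226 -0.0269 0" --pt "-0.0226 -0.0269 0" --pt "-0.0226 -0.0269 0" --pt "-0.0226 -0.0269 0" --pt "-0.0226 -0.0269 0" --pt "-0.0226 -0.0269 0" --pt "-0.0226 -0.0269 0" --pt "-0.0226 -0.0269 0" --pt "-0.0226 -0.0269 0" --pt "0 0 0.03" --pt "0 0 0.03" --pt "0 0 0.03" --pt "0 0 0.03" --pt "0 0 0" --roll '[0, 0, 0, 0, 0, 0, 0, 0, 0, 0, 0, 0, 0, 0, 0, 0, 0, 0, 0]' --hand 1

```text
time_s: 2.83
tcp_pos: [0.4697, 0.2781, 0.1204]
orientation: [-0.0, 1.0, -0.003, -0.004]
ft_force: [-1.0, 0.0, -0.2]
width: 0.0852
grip_force: 0.0
```

apply_moves --pt "-0.002 0.002 0.02" --pt "0 0 0.02" --pt "0 0 0.02" --pt "0 0 0.015" --pt "0 0 0.01" --pt "0 0 0.005" --pt "0 0 0" --pt "0 0 0" --roll '[0, 0, 0, 0, 0, 0, 0, 0]'

```text
time_s: 3.5
tcp_pos: [0.4754, 0.2825, 0.0362]
orientation: [-0.0, 1.0, 0.0, 0.0]
ft_force: [-0.2, -0.2, 0.2]
width: 0.0849
grip_force: 0.0
```

apply_moves --pt "0 0 0" --pt "0 0 0" --pt "0 0 0" --pt "0 0 0" --pt "0 0 0" --pt "0 0 0" --pt "0 0 0" --pt "0 0 0" --roll '[0, 0, 0, 0, 0, 0, 0, 0]' --hand -1 --grip_force 50

```text
time_s: 4.17
tcp_pos: [0.4752, 0.2821, 0.0363]
orientation: [0.0, 1.0, 0.0, 0.0]
ft_force: [-1.9, -1.4, 8.0]
width: 0.0426
grip_force: 49.8
```

apply_moves --pt "0 0 -0.01" --pt "0 0 -0.02" --pt "0 0 -0.02" --pt "0 0 -0.01" --pt "0 0 0" --pt "-0.0161 -0.0026 0" --pt "-0.0161 -0.0026 0" --pt "-0.0161 -0.0026 0" --pt "-0.0161 -0.0026 0" --pt "-0.0161 -0.0026 0" --pt "-0.0161 -0.0026 0" --pt "-0.0161 -0.0026 0" --pt "-0.0161 -0.0026 0" --pt "0 0 0" --pt "0 0 0" --pt "0 0 0" --roll '[0, 0, 0, 0, 0, 0, 0, 0, 0, 0, 0, 0, 0, 0, 0, 0]'

```text
time_s: 5.5
tcp_pos: [0.6022, 0.2612, 0.0939]
orientation: [-0.0, 1.0, -0.0, -0.001]
ft_force: [-0.9, -0.1, -5.0]
width: 0.0423
grip_force: 52.1
```

```bash
python3 - <<'E'
from h import *
im,d=vision.read_camera("side"); save("s1",cv2.resize(im[100:260,220:440],None,fx=3,fy=3))
X=cloud("side",d)
P=X.reshape(-1,3)
c=monitor.sense()["tcp_pos"]; print(c)
for r in vision.look_for("side","gland_mid")[:2]:
    a,b=r["point"];print(r["conf"],X[int(a*480),int(b*640)].round(3))
E
```

```text
[0.60205715 0.26157439 0.09422701]
0.6 [0.582 0.243 0.074]
0.51 [ 0.617 -0.277  0.004]
```

View pics/s1.png

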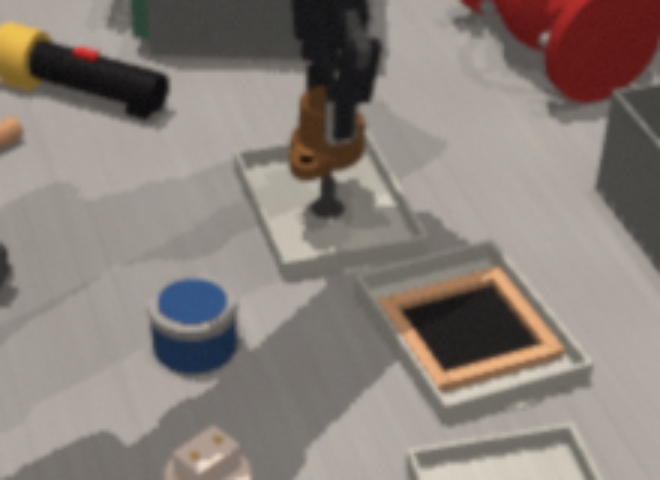

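The picture shows the gland level above the pin, with the pin's axis at about (328,200) in the crop under the gland. Lowering.

apply_moves --pt "-0.0015 0 0.01" --pt "0 0 0.01" --pt "0 0 0.01" --pt "0 0 0.01" --pt "0 0 0.008" --pt "0 0 0.003" --pt "0 0 0.002" --pt "0 0 0" --pt "0 0 0" --roll '[0, 0, 0, 0, 0, 0, 0, 0, 0]'

```text
time_s: 6.35
tcp_pos: [0.6055, 0.2614, 0.0426]
orientation: [-0.0, 1.0, 0.0, 0.0]
ft_force: [-0.7, 0.0, -3.5]
width: 0.0423
grip_force: 52.1
```

apply_moves --pt "0.001 0 0.001" --pt "0 0 0.001" --pt "0 0 0.001" --pt "0 0 0.0005" --pt "0 0 0" --roll '[0, 0, 0, 0, 0]'

```text
time_s: 6.77
tcp_pos: [0.6043, 0.2615, 0.0395]
orientation: [-0.0, 1.0, 0.0, 0.0]
ft_force: [-2.4, 0.5, 1.7]
width: 0.0422
grip_force: 52.6
```

apply_moves --pt "0 0 0" --pt "0 0 0" --pt "0 0 0" --pt "0 0 0" --pt "0 0 0" --pt "0 0 -0.01" --pt "0 0 -0.02" --pt "0 0 -0.03" --pt "0 0 -0.03" --pt "0 0 -0.03" --pt "0 0 0" --roll '[0, 0, 0, 0, 0, 0, 0, 0, 0, 0, 0]' --hand 1

```text
time_s: 7.68
tcp_pos: [0.6079, 0.2627, 0.1664]
orientation: [0.0, 1.0, 0.003, 0.005]
ft_force: [0.9, 0.3, 0.6]
width: 0.0854
grip_force: 0.0
```

apply_moves --pt "0.0155 -0.0235 0" --pt "0.0155 -0.0235 0" --pt "0.0155 -0.0235 0" --pt "0.0155 -0.0235 0" --pt "0.0155 -0.0235 0" --pt "0.0155 -0.0235 0" --pt "0.0155 -0.0235 0" --pt "0.0155 -0.0235 0" --pt "0.0155 -0.0235 0" --pt "0.0155 -0.0235 0" --pt "0.0155 -0.0235 0" --pt "0 0 0.02" --pt "0 0 0.02" --pt "0 0 0.02" --pt "0 0 0" --pt "0 0 0" --roll '[0, 0, 0, 0, 0, 0, 0, 0, 0, 0, 0, 0, 0, 0, 0, 0]'

```text
time_s: 9.02
tcp_pos: [0.4333, 0.0027, 0.0988]
orientation: [0.0, 1.0, -0.0, -0.001]
ft_force: [-0.4, 0.5, 0.8]
width: 0.0856
grip_force: 0.0
```

```bash
python3 - <<'E'
from h import *
im,d=vision.read_camera("side"); X=cloud("side",d).reshape(-1,3)
P=X[(np.hypot(X[:,0]-.602,X[:,1]-.261)<.05)&(X[:,2]>.03)&(X[:,2]<.06)]
print(len(P),P[:,2].max(),np.median(P[:,2]),cv2.minAreaRect((P[:,:2]*1000).astype(np.float32)))
E
```

```text
254 0.048490575390294596 0.04147920355416946 ((601.9432983398438, 257.9161376953125), (45.023475646972656, 40.49117660522461), 34.95307540893555)
```

apply_moves --pt "-0.004 0.001 0" --pt "0 0 0" --pt "0 0 0" --pt "0 0 0" --pt "0 0 0" --pt "0 0 0.015" --pt "0 0 0.015" --pt "0 0 0.015" --pt "0 0 0.01" --pt "0 0 0.005" --pt "0 0 0" --pt "0 0 0" --roll '[-0.1, -0.1, -0.1, -0.1, -0.089, 0, 0, 0, 0, 0, 0, 0]'

```text
time_s: 10.07
tcp_pos: [0.4381, 0.0039, 0.0393]
orientation: [-0.242, 0.97, -0.0, 0.0]
ft_force: [0.4, -0.1, -0.4]
width: 0.0854
grip_force: 0.0
```

apply_moves --pt "0 0 0.004" --pt "0 0 0.003" --pt "0 0 0" --pt "0 0 0" --pt "0 0 0" --pt "0 0 0" --pt "0 0 0" --pt "0 0 0" --pt "0 0 0" --pt "0 0 0" --pt "0 0 0" --roll '[0, 0, 0, 0, 0, 0, 0, 0, 0, 0, 0]' --hand -1 --grip_force 40

```text
time_s: 10.98
tcp_pos: [0.4378, 0.0038, 0.0321]
orientation: [-0.242, 0.97, 0.0, 0.0]
ft_force: [-1.4, -0.3, 5.3]
width: 0.0252
grip_force: 40.0
```

apply_moves --pt "0 0 -0.01" --pt "0 0 -0.02" --pt "0 0 -0.02" --pt "0 0 -0.01" --pt "0 0 0" --pt "-0.0213 0.0088 0" --pt "-0.0213 0.0088 0" --pt "-0.0213 0.0088 0" --pt "-0.0213 0.0088 0" --pt "-0.0213 0.0088 0" --pt "-0.0213 0.0088 0" --pt "-0.0213 0.0088 0" --pt "-0.0213 0.0088 0" --pt "-0.0213 0.0088 0" --pt "-0.0213 0.0088 0" --pt "0 0 0.01" --pt "0 0 0.01" --pt "0 0 0" --pt "0 0 0" --roll '[0.1, 0.1, 0.1, 0.1, 0.089, 0, 0, 0, 0, 0, 0, 0, 0, 0, 0, 0, 0, 0, 0]'

```text
time_s: 12.57
tcp_pos: [0.6485, 0.0909, 0.0702]
orientation: [0.0, 1.0, -0.001, -0.002]
ft_force: [0.8, -0.1, -1.1]
width: 0.0254
grip_force: 39.5
```

```bash
python3 - <<'E'
from h import *
im,d=vision.read_camera("side"); save("s2",cv2.resize(im[140:280,290:470],None,fx=3,fy=3))
E
```

```text
(no output)
```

View pics/s2.png

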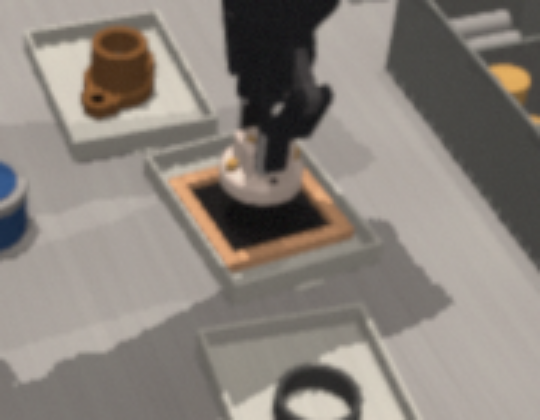

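The switch base hangs level over the rubber, at crop (262,180), and the gland is seated in its tray. Lowering.

apply_moves --pt "-0.001 0 0.008" --pt "0 0 0.008" --pt "0 0 0.007" --pt "0 0 0.004" --pt "0 0 0.002" --pt "0 0 0.001" --pt "0 0 0.001" --pt "0 0 0" --pt "0 0 0" --roll '[0, 0, 0, 0, 0, 0, 0, 0, 0]'

```text
time_s: 13.37
tcp_pos: [0.6519, 0.0919, 0.041]
orientation: [-0.0, 1.0, 0.0, 0.0]
ft_force: [-0.3, 0.0, -1.8]
width: 0.0254
grip_force: 39.5
```

apply_moves --pt "0 0 0.001" --pt "0 0 0.001" --pt "0 0 0.001" --pt "0 0 0" --pt "0 0 0" --roll '[0, 0, 0, 0, 0]'

```text
time_s: 13.78
tcp_pos: [0.6518, 0.0919, 0.0382]
orientation: [-0.0, 1.0, 0.0, 0.0]
ft_force: [-1.8, 1.0, 3.6]
width: 0.0251
grip_force: 40.0
```

apply_moves --pt "0 0 0" --pt "0 0 0" --pt "0 0 0" --pt "0 0 -0.01" --pt "0 0 -0.025" --pt "0 0 -0.035" --pt "0 0 -0.03" --pt "0.02 -0.0227 0" --pt "0.02 -0.0227 0" --pt "0.02 -0.0227 0" --pt "0.02 -0.0227 0" --pt "0.02 -0.0227 0" --pt "0.02 -0.0227 0" --pt "0.02 -0.0227 0" --pt "0.02 -0.0227 0" --pt "0.02 -0.0227 0" --pt "0.02 -0.0227 0" --pt "0 0 0.02" --pt "0 0 0" --pt "0 0 0" --roll '[0, 0, 0, 0, 0, 0, 0, 0, 0, 0, 0, 0, 0, 0, 0, 0, 0, 0, 0, -0.113]' --hand 1

```text
time_s: 15.45
tcp_pos: [0.4514, -0.1349, 0.1179]
orientation: [-0.056, 0.998, 0.0, -0.001]
ft_force: [-0.3, 0.3, -0.6]
width: 0.0856
grip_force: 0.0
```

```bash
python3 - <<'E'
from h import *
im,d=vision.read_camera("side"); save("s3",im)
X=cloud("side",d).reshape(-1,3)
P=X[(np.hypot(X[:,0]-.651,X[:,1]-.092)<.05)&(X[:,2]>.033)&(X[:,2]<.06)]
print(len(P),P[:,2].max(),np.median(P[:,2]),cv2.minAreaRect((P[:,:2]*1000).astype(np.float32)))
E
```

```text
191 0.04476182648527176 0.04020632174440046 ((651.379638671875, 89.67372131347656), (36.714263916015625, 28.26140594482422), 1.4219428300857544)
```

View pics/s3.png

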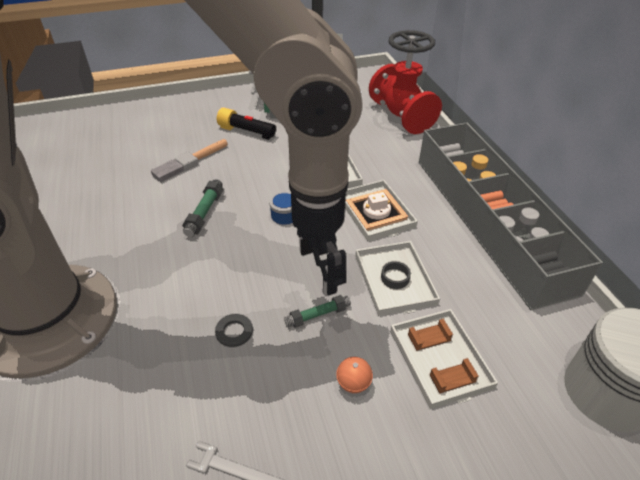

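The switch base is on its pad at (377,205), and the gripper is above the small stud at (318,311). Descending.

apply_moves --pt "0 0 0.02" --pt "0 0 0.02" --pt "0 0 0.02" --pt "0 0 0.015" --pt "0 0 0.01" --pt "0 0 0.005" --pt "0 0 0" --pt "0 0 0" --roll '[0, 0, 0, 0, 0, 0, 0, 0]'

```text
time_s: 16.17
tcp_pos: [0.4523, -0.1351, 0.0283]
orientation: [-0.056, 0.998, -0.0, 0.0]
ft_force: [0.7, 0.1, -0.2]
width: 0.0856
grip_force: 0.0
```

apply_moves --pt "0 0 0.006" --pt "0 0 0.004" --pt "0 0 0" --pt "0 0 0" --pt "0 0 0" --pt "0 0 0" --pt "0 0 0" --pt "0 0 0" --pt "0 0 0" --pt "0 0 0" --pt "0 0 0" --roll '[0, 0, 0, 0, 0, 0, 0, 0, 0, 0, 0]' --hand -1 --grip_force 60

```text
time_s: 17.08
tcp_pos: [0.4517, -0.1347, 0.0182]
orientation: [-0.057, 0.998, 0.0, 0.0]
ft_force: [-1.4, 2.0, 5.6]
width: 0.0157
grip_force: 58.4
```

apply_moves --pt "0 0 -0.01" --pt "0 0 -0.02" --pt "0 0 -0.02" --pt "0 0 -0.02" --pt "0 0 -0.01" --pt "0 0 0" --pt "-0.0206 -0.0173 0" --pt "-0.0206 -0.0173 0" --pt "-0.0206 -0.0173 0" --pt "-0.0206 -0.0173 0" --pt "-0.0206 -0.0173 0" --pt "-0.0206 -0.0173 0" --pt "-0.0206 -0.0173 0" --pt "-0.0206 -0.0173 0" --pt "0 0 0" --pt "0 0 0" --roll '[0, 0, 0, 0.05, 0.063, 0, 0, 0, 0, 0, 0, 0, 0, 0, 0, 0]'

```text
time_s: 18.42
tcp_pos: [0.6162, -0.2745, 0.0963]
orientation: [-0.0, 1.0, -0.0, -0.001]
ft_force: [0.1, 0.5, -3.3]
width: 0.0157
grip_force: 59.4
```

apply_moves --pt "0 0 0" --pt "0 0 0" --pt "0 0 0" --pt "0 0 0" --pt "0 0 0" --pt "0 0 0" --pt "0 0 0" --pt "0 0 0" --pt "0 0 0" --pt "0 0 0" --pt "0 0 0" --pt "0 0 0" --pt "0 0 0" --pt "0 0 0" --pt "0 0 0" --pt "0 0 0" --pt "0 0 0" --pt "0 0 0" --roll '[0.1, 0.1, 0.1, 0.1, 0.1, 0.1, 0.1, 0.1, 0.1, 0.1, 0.1, 0.1, 0.1, 0.1, 0.1, 0.053, 0, 0]'

```text
time_s: 19.92
tcp_pos: [0.6156, -0.2724, 0.0969]
orientation: [0.7, 0.714, -0.0, -0.001]
ft_force: [0.2, -0.2, -4.3]
width: 0.0156
grip_force: 59.5
```

```bash
python3 - <<'E'
from h import *
im,d=vision.read_camera("side"); save("s4",cv2.resize(im[260:430,350:520],None,fx=3,fy=3))
X=cloud("side",d).reshape(-1,3); c=monitor.sense()["tcp_pos"]
print(monitor.sense()["joint_positions"],c)
P=X[(np.hypot(X[:,0]-c[0],X[:,1]-c[1])<.08)&(X[:,2]>c[2]-.03)&(X[:,2]<c[2]+.012)]
P=P[abs(P[:,1]-c[1])>.028]
print(len(P),np.median(P[:,2]),cv2.minAreaRect((P[:,:2]*1000).astype(np.float32)),P[P[:,1]>c[1]].mean(0),P[P[:,1]<c[1]].mean(0))
E
```

```text
[-0.11812193  0.73079717  0.6630422   1.70447364 -0.55119836  0.90294298
  0.7938777 ] [ 0.61579598 -0.27269696  0.09716911]
464 0.09942495930377751 ((608.591796875, -283.2832946777344), (29.69578742980957, 106.8820571899414), 8.031604766845703) [ 0.60999311 -0.23657092  0.10474735] [ 0.6115105  -0.32046911  0.09844374]
```

View pics/s4.png

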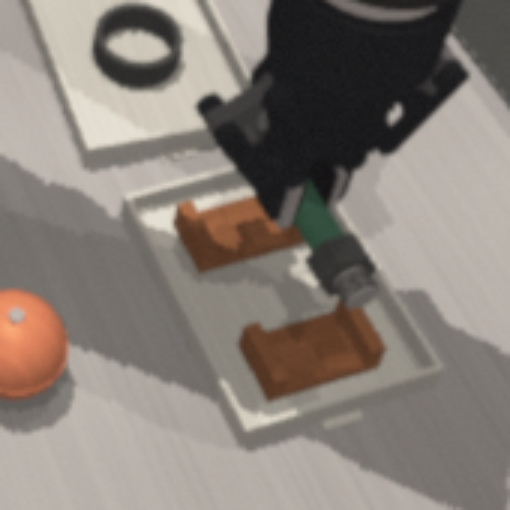

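The stud hangs level along the chocks, with one nut at crop (340,262). Lowering.

apply_moves --pt "0 0.001 0.015" --pt "0 0 0.015" --pt "0 0 0.015" --pt "0 0 0.01" --pt "0 0 0.006" --pt "0 0 0.003" --pt "0 0 0" --pt "0 0 0" --roll '[0, 0, 0, 0, 0, 0, 0, 0]'

```text
time_s: 20.63
tcp_pos: [0.6177, -0.2739, 0.034]
orientation: [0.701, 0.713, -0.0, 0.0]
ft_force: [-0.0, 0.0, -2.9]
width: 0.0157
grip_force: 59.6
```

apply_moves --pt "0 0 0.002" --pt "0 0 0.002" --pt "0 0 0.001" --pt "0 0 0.001" --pt "0 0 0.001" --pt "0 0 0" --pt "0 0 0" --roll '[0, 0, 0, 0, 0, 0, 0]'

```text
time_s: 21.22
tcp_pos: [0.6177, -0.2735, 0.0274]
orientation: [0.701, 0.713, 0.0, 0.0]
ft_force: [-1.5, 1.4, 2.5]
width: 0.0156
grip_force: 60.1
```

apply_moves --pt "0 0 0" --pt "0 0 0" --pt "0 0 0" --pt "0 0 0" --pt "0 0 0" --pt "0 0 -0.01" --pt "0 0 -0.02" --pt "0 0 -0.03" --pt "0 0 -0.03" --pt "0 0 -0.03" --pt "0 0 0" --pt "0 0 0" --roll '[0, 0, 0, 0, 0, 0, 0, 0, 0, 0, 0, 0]' --hand 0

```text
time_s: 22.22
tcp_pos: [0.6187, -0.2744, 0.1497]
orientation: [0.701, 0.713, 0.001, 0.002]
ft_force: [-0.5, 0.4, -0.6]
width: 0.0425
grip_force: 0.0
```

apply_moves --pt "0 -0.0218 0" --pt "0 -0.0218 0" --pt "0 -0.0218 0" --pt "0 -0.0218 0" --pt "0 -0.0218 0" --pt "0 -0.0218 0" --pt "0 -0.0218 0" --pt "0 0 0.02" --pt "0 0 0.015" --pt "0 0 0" --pt "0 0 0" --roll '[0, 0, 0, 0, 0, 0, 0, 0, 0, 0, 0]' --hand 1

```text
time_s: 23.13
tcp_pos: [0.4641, -0.2758, 0.111]
orientation: [0.701, 0.713, -0.001, -0.001]
ft_force: [0.3, -0.1, -0.5]
width: 0.0856
grip_force: 0.0
```

```bash
python3 - <<'E'
from h import *
im,d=vision.read_camera("side"); save("s5",cv2.resize(im[260:430,290:520],None,fx=3,fy=3))
X=cloud("side",d).reshape(-1,3); print(monitor.sense()["tcp_pos"])
P=X[(np.hypot(X[:,0]-.466,X[:,1]+.277)<.045)&(X[:,2]>.012)&(X[:,2]<.065)]
from scipy.optimize import least_squares
print(least_squares(lambda q:np.linalg.norm(P-q,axis=1)-.027,[.466,-.277,.03],loss="soft_l1",f_scale=.002).x)
P=X[(np.hypot(X[:,0]-.617,X[:,1]+.273)<.07)&(X[:,2]>.027)&(X[:,2]<.06)]
print(P[:,2].max(),cv2.minAreaRect((P[:,:2]*1000).astype(np.float32)))
E
```

```text
[ 0.46480939 -0.27628667  0.11173739]
[ 0.46537375 -0.27665815  0.03030229]
0.03880509258304333 ((615.1259155273438, -276.63348388671875), (26.322574615478516, 120.25719451904297), 1.0648558139801025)
```

View pics/s5.png

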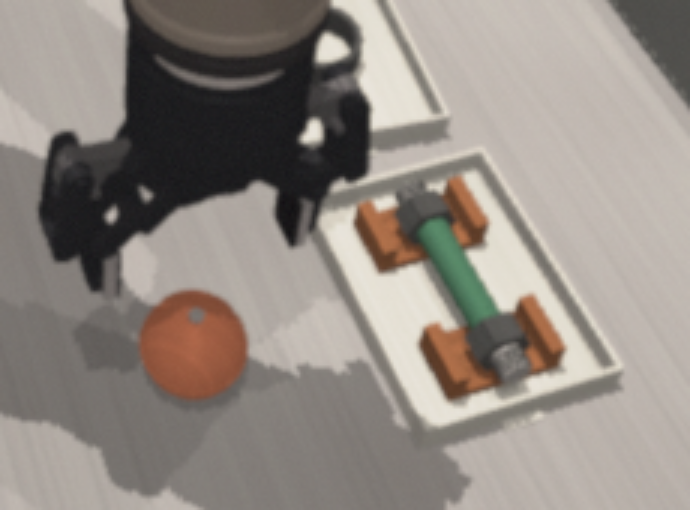

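The stud lies with both nuts in the notches, at crop (425,210) and (500,345). The ball at (195,345) is below the open fingers. Descending on the ball.

apply_moves --pt "0 0.001 0.02" --pt "0 0 0.02" --pt "0 0 0.015" --pt "0 0 0.01" --pt "0 0 0.007" --pt "0 0 0.005" --pt "0 0 0" --pt "0 0 0" --roll '[0, 0, 0, 0, 0, 0, 0, 0]'

```text
time_s: 23.85
tcp_pos: [0.4663, -0.2765, 0.0352]
orientation: [0.701, 0.713, 0.0, 0.0]
ft_force: [-0.2, 0.6, 0.1]
width: 0.0854
grip_force: 0.0
```

apply_moves --pt "0 0 0" --pt "0 0 0" --pt "0 0 0" --pt "0 0 0" --pt "0 0 0" --pt "0 0 0" --pt "0 0 0" --pt "0 0 0" --roll '[0, 0, 0, 0, 0, 0, 0, 0]' --hand -1 --grip_force 30

```text
time_s: 24.52
tcp_pos: [0.4664, -0.2765, 0.0356]
orientation: [0.701, 0.713, 0.0, 0.0]
ft_force: [-0.6, 0.6, 5.6]
width: 0.0521
grip_force: 30.3
```

apply_moves --pt "0 0 -0.01" --pt "0 0 -0.02" --pt "0 0 -0.02" --pt "0 0 -0.02" --pt "0 0 0" --pt "0.0198 0.0168 0" --pt "0.0198 0.0168 0" --pt "0.0198 0.0168 0" --pt "0.0198 0.0168 0" --pt "0.0198 0.0168 0" --pt "0.0198 0.0168 0" --pt "0.0198 0.0168 0" --pt "0.0198 0.0168 0" --pt "0.0198 0.0168 0" --pt "0 0 0.01" --pt "0 0 0.01" --pt "0 0 0" --pt "0 0 0" --roll '[0, 0, 0, 0, 0, 0, 0, 0, 0, 0, 0, 0, 0, 0, 0, 0, 0, 0]'

```text
time_s: 26.02
tcp_pos: [0.6123, -0.0966, 0.084]
orientation: [0.701, 0.713, -0.001, -0.001]
ft_force: [0.6, -0.4, -0.4]
width: 0.052
grip_force: 32.0
```

```bash
python3 - <<'E'
from h import *
im,d=vision.read_camera("side"); save("s6",cv2.resize(im[180:320,330:470],None,fx=3,fy=3))
X=cloud("side",d).reshape(-1,3); c=monitor.sense()["tcp_pos"];print(c)
r=vision.cut_out("side","ball_mid")
for q in r[:2]:
    P=X[q["region"].ravel()]
    print(q["conf"],len(P))
    from scipy.optimize import least_squares
    print(least_squares(lambda s:np.linalg.norm(P-s,axis=1)-.027,[c[0],c[1],c[2]-.005],loss="soft_l1",f_scale=.002).x)
E
```

```text
[ 0.61282065 -0.09683271  0.0846132 ]
0.73 646
[ 0.61097506 -0.09702733  0.07840405]
```

View pics/s6.png

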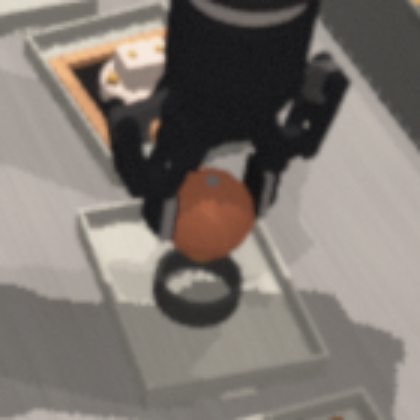

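The ball hangs over the ring, whose centre is at crop (198,285), a couple of mm off at most. Lowering.

apply_moves --pt "0.001 0.001 0.01" --pt "0 0 0.01" --pt "0 0 0.008" --pt "0 0 0.005" --pt "0 0 0.002" --pt "0 0 0" --pt "0 0 0" --roll '[0, 0, 0, 0, 0, 0, 0]'

```text
time_s: 26.7
tcp_pos: [0.615, -0.0945, 0.0498]
orientation: [0.701, 0.713, -0.0, 0.0]
ft_force: [-0.7, -1.1, -1.2]
width: 0.0523
grip_force: 32.0
```

apply_moves --pt "-0.0005 -0.0005 0.002" --pt "0 0 0.001" --pt "0 0 0.001" --pt "0 0 0.001" --pt "0 0 0.0005" --pt "0 0 0" --pt "0 0 0" --roll '[0, 0, 0, 0, 0, 0, 0]'

```text
time_s: 27.28
tcp_pos: [0.6145, -0.0949, 0.0443]
orientation: [0.701, 0.713, 0.0, 0.0]
ft_force: [-0.2, -0.6, -0.5]
width: 0.0519
grip_force: 32.0
```

apply_moves --pt "0 0 0.001" --pt "0 0 0.0005" --pt "0 0 0" --pt "0 0 0" --roll '[0, 0, 0, 0]'

```text
time_s: 27.62
tcp_pos: [0.6149, -0.0948, 0.0431]
orientation: [0.701, 0.713, 0.0, 0.0]
ft_force: [0.4, 0.4, 1.7]
width: 0.0525
grip_force: 32.3
```

Contact; release and rise.

apply_moves --pt "0 0 0" --pt "0 0 0" --pt "0 0 0" --pt "0 0 0" --pt "0 0 0" --pt "0 0 -0.01" --pt "0 0 -0.02" --pt "0 0 -0.03" --pt "0 0 -0.04" --pt "0 0 -0.04" --pt "0 -0.03 -0.03" --pt "0 -0.04 0" --pt "0 -0.04 0" --pt "0 -0.04 0" --pt "0 0 0" --pt "0 0 0" --roll '[0, 0, 0, 0, 0, 0, 0, 0, 0, 0, 0, 0, 0, 0, 0, 0]' --hand 1

```text
time_s: 28.95
tcp_pos: [0.4627, -0.0974, 0.2125]
orientation: [0.701, 0.713, 0.001, -0.001]
ft_force: [0.7, 0.0, 1.0]
width: 0.0851
grip_force: 0.0
```

```bash
python3 - <<'E'
from h import *
from scipy.optimize import least_squares
print(monitor.sense()["tcp_pos"])
for n in("side","top"):
    im,d=vision.read_camera(n); save("end_"+n,im)
    X=cloud(n,d).reshape(-1,3)
    P=X[(np.hypot(X[:,0]-.614,X[:,1]+.095)<.035)&(X[:,2]>.027)&(X[:,2]<.08)]
    if len(P)>50: print(n,len(P),least_squares(lambda q:np.linalg.norm(P-q,axis=1)-.027,[.614,-.095,.039],loss="soft_l1",f_scale=.002).x)
E
```

```text
[ 0.46269011 -0.0974259   0.21253196]
side 689 [ 0.61411852 -0.09496395  0.03735665]
top 528 [ 0.61466998 -0.09458626  0.03801998]
```

View pics/end_side.png

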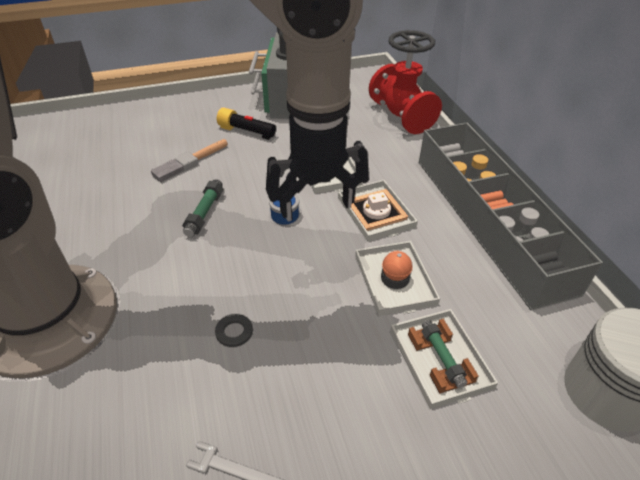

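The ball is in its ring (397,265), the stud in its chocks and the switch base on its rubber. The gland was seen seated earlier, the tin stands, and the gripper is clear. Handing in.

```bash
python3 -c "from plant import job_done; print(job_done())"
```

```text
the job is handed in; nothing more can be done
None
```

All four spares were stowed in their trays and the job was handed in at about 29 s; the final picture shows the ball, stud and switch base seated and the tin standing, the gland was last seen seated just after it was placed, and no verdict was returned.

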